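# Lay the carved stone on its back against the bench stop

## Robot

A 7-joint arm with a two-finger parallel gripper is mounted at the origin on the work surface. World frame = base frame: x ahead of the robot, y to its left, z up, the work surface at z = 0. Lengths are in m, angles in degrees, forces in N, time in s.
With the tool pointing down it reaches from about 0.425 to 0.875 m from the base axis. Payload 4.7 kg.
Tool frame: the origin (TCP) lies midway between the tips of the shut fingers; the grasp point (between the pads) lies 19 mm behind it; z points along the fingers, y is the line along which they close (so a half turn about z gives the same grasp; the last joint's range is limited). The gripper opens to 87 mm and grips with 3 to 60 N. Pads are 19 mm wide; open, the fingers measure 117 mm over their backs; the gripper's body (75 mm by 190 mm) begins 51 mm behind the grasp point.
Start: joints at [76.438, 18.392, -4.016, 83.108, 1.295, 78.541, -3.26], TCP at [0.161, -0.63, 0.223] pointing down, gripper open.
Joint ranges: [-163.93, 163.93], [-17.29, 119.83], [-79.2, 71.16], [3.27, 140.29], [-89.18, 269.18], [5.43, 117.66], [-154.24, 154.24]. Speed limits (degrees/s): [147.25, 147.25, 180, 180, 180, 180, 180].

## Interface

Orientations are given as [roll, pitch, yaw] about the fixed x, y, z axes, in that order (R = Rz(yaw) Ry(pitch) Rx(roll)).
In Python, from cell import env gives the robot as it stands.
- The arm moves only by the tool step_arm, never from a script. Its argument "moves" is a list of rows, each an object with "dp": the shift along the tool's x, y, z in mm, a list of three; "dr": the turn, a rotation vector about the tool's x, y, z in rad, a list of three; "fingers": the closure, from 0 (fully open) to 1 (shut). In form: [{"dp": [dx, dy, dz], "dr": [ax, ay, az], "fingers": fingers}, ...]. A call has exactly 5 rows; each row shifts and turns the commanded pose from where the row before left it, along the tool's axes as they then stand; what a row does not reach is not made up. A row lasts 1/8 s, in which the tool goes at most 62.5 mm and 10.7 degrees, less where a joint would pass 70% of its speed; a pose out of reach is approached as far as the arm can. A call with a gripper value outside its range is refused whole. The fingers move at their own pace and stop on an object; "squeeze" is the grip in N (left out, the last holds). Time passes only in rows, so rows that do not move let the fingers close, or fill a call up. It gives the time, the measured TCP pose, the force, the opening and the grip force at its end, in the units of the state.
- env.get_obs(): the state, without advancing time (a new reading comes with each control period).
- env.read_camera(name): name is "side" or "top"; returns the picture (420x560x3 uint8, red, green, blue); there is no depth.
- env.camera_model(name): a dict with "fx", "fy", "cx", "cy" (pixels), "k1" (the pictures are not rectified: a ray, as slopes to the right and down, at radius r is drawn at 1 + k1 r^2 times it, then the intrinsics apply), "R" (3x3) and "t" (3): a world point X has camera coordinates R X + t. Camera axes: x right, y down, z forward; pixel columns grow to the right and rows downward; lengths in m; the calibration is good to about 2 mm. A picture is of the moment at which its call begins. camera_model takes no time and is no camera call.
- env.sign_off(): hands the job in; it is judged then, once.
The state is a dict: "time_s": time; "qpos": joint angles; "joint_velocities": joint speeds; "effort": joint torques, N m; "tool_pos": TCP position; "tool_rot": TCP orientation; "force": force on the tool from outside, world axes, zero at the start; "wrist_torque": the same for the moment, N m; "grip_width": finger opening in m; "grasp_force": force on a finger pad.
Only numpy, scipy, OpenCV 4.12 (cv2) and the standard library are available. Lean on these libraries where they do the work, as an engineer would, in place of code of your own. Each camera call takes 0.05 s, during which the arm holds its last target. There are 200 camera calls.

## Task

Push the standing round-headed stone tablet over onto its back, so that its carved rosette faces up. Then push it across the bench until its long side is flush against the timber stop, alongside the batten and not past its ends, and leave it there. Never lift or carry the stone, only push it, and leave the other things on the bench where they are.

Things in the scene. Friction and masses are not known exactly. Their poses are not given: they have to be found in the camera images.
- tablet: pale stone tablet with a semicircular head, standing at first: 130 tall (z), 70 wide (y), 45 thick (x), 0.6 to 0.9 kg. Origin at the centre of its foot; z runs foot to head, x points out of the carved face (at x = +22.5), which bears a rosette 48 across, raised 5, centred 62 above the foot. Plain back at x = -22.5. Sides straight to 95 above the foot, then a half circle, radius 35
- tablet_mid (a point): middle of the tablet: 65 above the foot, 35 from each long side, 22.5 from the back. Pushed near the top of the carved face the tablet rocks on its back's lower edge, passes balance at 19 deg and falls flat on its back, head away from the push, roughly along the stop (within 25 degrees) and clear of it, on its robot side. Lying, it is 45 high (50 at the rosette). The bench is flat, at z = 0
- stop: straight timber batten fixed to the bench: 45 (x) x 400 (y, its length) x 32 high, with a round steel dog 22 across standing 10 mm proud at each end of its top. Origin at the centre of its underside; y along the batten; x square to it, pointing away from the robot
- stop_face (a point): middle of the upright face of the stop that looks towards the robot, 16 mm above the bench; axes as for the stop: the tablet comes to this face by moving along +x. At the start the tablet stands on this side of the stop, nearer its right-hand end, with the carved face turned roughly to the robot's right (-y, within 40 degrees)
- blank: bystander, not to be disturbed: plain rectangular standing stone block without carving, 55 x 60 x 105 tall; origin at the centre of its underside
- mallet: bystander, not to be disturbed: turned wooden carver's mallet standing on its head, head 84 across and 85 high, handle up to 185; origin at the centre of its underside
- flat_chisel: bystander, not to be disturbed: steel chisel lying flat, about 180 long, up to 26 wide, 20 high; origin on the underside near its middle, x along its length towards the cutting edge
- point_chisel: bystander, not to be disturbed: steel chisel lying flat, about 180 long, up to 22 wide, 20 high; origin on the underside near its middle, x along its length towards the cutting edge
- clay_bird: bystander, not to be disturbed: small clay bird, round, 72 across and 74 high; origin at the centre of its underside
- offcut: bystander, not to be disturbed: lump of waste stone, 60 x 45 x 44 high; origin at the centre of its underside
- dust_brush: bystander, not to be disturbed: hand brush lying flat, about 0.2 m long; origin on its underside, x along its length towards the bristles
There are look-alikes about, which are no part of the job. Leave any green or red look-alike of the tablet alone.

How it is judged (in metres and radians):
On the way:
1. the tablet has been tipped onto its back, rosette up, still clear of the stop (angle between tablet's own x axis and vertical below 0.08 rad and x of tablet_mid in the frame of stop_face below -0.045 m), for 0.2 s.
At the end, for the whole second after the job is handed in: The tablet lies at rest flat on its back on the bench (rosette up within 4.5 degrees), its length parallel to the stop within 3.4 degrees, its long side against the stop's robot-side face within 4.5 mm, its middle within 145 mm of the stop's middle along the batten (angle between tablet's own x axis and vertical below 0.08 rad and height (world z) of tablet_mid below 0.028 m and angle between the z axis of tablet and the y axis of stop, either way round below 0.06 rad and x of tablet_mid in the frame of stop_face between -0.0395 and -0.03 m and y of tablet_mid in the frame of stop_face between -0.145 and 0.145 m and linear speed of tablet below 0.01 m/s); the robot touches nothing.
It fails at once if the stone is lifted or carried (its middle rises more than rocking on an edge needs) (height (world z) of tablet_mid above 0.085 m or (angle between tablet's own x axis and vertical below 0.08 rad and height (world z) of tablet_mid above 0.036 m) or (angle between tablet's own z axis and vertical below 0.1 rad and height (world z) of tablet above 0.015 m)).
It fails at once if a bystander is pushed more than 25 mm or knocked over (distance of any of blank, mallet, flat_chisel, point_chisel, clay_bird, offcut, dust_brush from where it was at the start of the episode above 0.025 m or angle between any of blank, mallet, clay_bird's own z axis and vertical above 0.4 rad).
It also fails if it takes over 54 s, if anything falls off the work surface, if the arm or the gripper's body presses on something with over 40 N, if the wrist force passes 120 N, or if a joint passes its speed limit or range.

## Working session

There is one attempt and no reset: what is moved stays moved. The work goes in short steps, Python scripts to look and compute and a tool call to move; the robot and the scene stay as the last step left them, time stands still between calls to the robot, and variables do not carry over. Pictures are saved under pics/ and viewed, at most 10 in all, crops included, and the job is handed in when it is done.

Besides the shell and the picture viewer there is one more tool, called after "Emit:" in YAML: its name, and indented under it one key for each argument. step_arm: Moves the arm, as the interface text tells. Its arguments: {"type":"object","properties":{"moves":{"type":"array","items":{"type":"object","properties":{"dp":{"type":"array","items":{"type":"number"}},"dr":{"type":"array","items":{"type":"number"}},"fingers":{"type":"number"}}}},"squeeze":{"type":"number"}},"required":["moves"]}

```bash
mkdir -p pics; cat > h.py <<'E'
import numpy as np, cv2
from cell import env
def shot(n,name):
    im=env.read_camera(n); cv2.imwrite(f'pics/{name}.png',im[:,:,::-1]); return im
def ray(n,u,v):
    m=env.camera_model(n); d=np.array([(u-m['cx'])/m['fx'],(v-m['cy'])/m['fy']]); p=d.copy()
    for _ in range(20): p=d/(1+m['k1']*(p@p))
    R=np.array(m['R']);t=np.array(m['t']).ravel()
    return -R.T@t, R.T@np.array([p[0],p[1],1])
def onz(n,u,v,z):
    o,d=ray(n,u,v); return o+d*(z-o[2])/d[2]
def proj(n,X):
    m=env.camera_model(n); c=np.array(m['R'])@np.array(X)+np.array(m['t']).ravel(); p=c[:2]/c[2]; p=p*(1+m['k1']*(p@p))
    return np.array([m['fx']*p[0]+m['cx'],m['fy']*p[1]+m['cy']])
E
python3 - <<'E'
from h import *
a=shot('top','t0');b=shot('side','s0')
for n in('top','side'): print(n,ray(n,280,210))
print(env.get_obs())
E
```

```text
top (array([ 0.33071626, -0.02170846,  1.24320612]), array([ 0.21738962, -0.00733505, -0.97617185]))
side (array([ 0.35587717, -0.75447869,  0.57943308]), array([ 0.29316427,  0.77692681, -0.55733835]))
{'time_s': 0.1, 'qpos': array([76.43855582, 18.4350403 , -4.01624072, 83.16862473,  1.29673389,
       78.54115043, -3.2600725 ]), 'joint_velocities': array([ 0.077311  , -0.09748139,  0.03148216, -0.15690961, -0.04816996,
       -0.10150606, -0.09936814]), 'effort': array([-1.70892613e-04, -4.92569339e+01, -4.05866643e-01, -3.13398135e+01,
       -6.41639926e-02,  3.94742901e-02,  5.57716101e-05]), 'tool_pos': array([ 0.16113508, -0.62919154,  0.22156217]), 'tool_rot': array([-1.79900518e+02,  6.98410255e-03,  1.43720071e+01]), 'force': array([ 0.2057816 , -0.12896547,  0.91651927]), 'wrist_torque': array([ 0.04570112, -0.01915742, -0.01916305]), 'grasp_force': 0.0, 'grip_width': 0.08685564199718422}
```

View pics/t0.png

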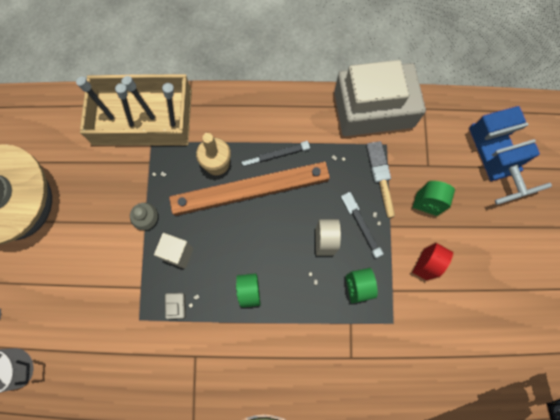

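View pics/s0.png

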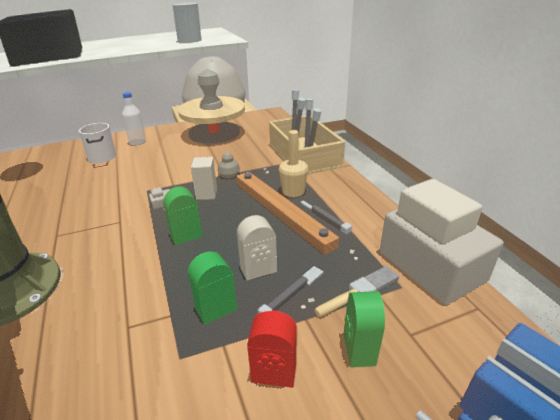

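```bash
python3 - <<'E'
from h import *
a=cv2.imread('pics/t0.png');b=cv2.imread('pics/s0.png')
A=cv2.resize(a[180:320,130:400],None,fx=2.6,fy=2.6,interpolation=cv2.INTER_CUBIC)
B=cv2.resize(b[205:290,215:300],None,fx=2.5,fy=2.5,interpolation=cv2.INTER_CUBIC)
c=np.zeros((600,720,3),np.uint8);c[:A.shape[0],:702]=A;c[364:364+B.shape[0],:B.shape[1]]=B
cv2.imwrite('pics/c0.png',c)
# stop top face by colour
hsv=cv2.cvtColor(a,cv2.COLOR_BGR2HSV)
m=cv2.inRange(hsv,(5,120,90),(20,255,255)); k=np.zeros_like(m);k[160:217,168:332]=255
m&=k
n,l,s,ce=cv2.connectedComponentsWithStats(m);i=1+np.argmax(s[1:,4]);print(s[i])
box=cv2.boxPoints(cv2.minAreaRect(cv2.findContours((l==i).astype(np.uint8),0,2)[0][0]));print(box)
for p in box: print('stop top corner',onz('top',*p,.032).round(4))
g=cv2.inRange(hsv,(0,0,125),(40,90,255));n,l,s,ce=cv2.connectedComponentsWithStats(g)
for i in range(1,n):
    if s[i,4]>60 and 140<ce[i][0]<395 and 140<ce[i][1]<320: print('pale',s[i],ce[i])
l2=[p for p in (l==l[237,328]).astype(np.uint8)[None]][0]
bt=cv2.boxPoints(cv2.minAreaRect(cv2.findContours(l2,0,2)[0][0]));print(bt,[onz('top',*p,.095).round(3) for p in bt])
for n_,pts in {'top':[(181,202),(316,172),(348,197),(379,255),(376,145),(389,213),(361,290),(248,291)]}.items():
    for p in pts: print(p,onz(n_,*p,.01).round(3))
E
```

```text
[ 170  162  159   52 2810]
[[168.43504 196.23207]
 [325.0223  160.82973]
 [329.12964 178.99678]
 [172.54239 214.39912]]
stop top corner [0.6319 0.2462 0.032 ]
stop top corner [ 0.7285 -0.1427  0.032 ]
stop top corner [ 0.6811 -0.1524  0.032 ]
stop top corner [0.586  0.2332 0.032 ]
pale [320 220  21  29 594] [329.78956229 233.93097643]
pale [154 233  33  31 681] [169.99412628 247.81350954]
pale [165 293  19  26 472] [173.99788136 305.32415254]
[[320. 220.]
 [340. 220.]
 [340. 248.]
 [320. 248.]] [array([ 0.564, -0.123,  0.095]), array([ 0.564, -0.17 ,  0.095]), array([ 0.499, -0.169,  0.095]), array([ 0.498, -0.123,  0.095])]
(181, 202) [0.623 0.218 0.01 ]
(316, 172) [ 0.705 -0.122  0.01 ]
(348, 197) [ 0.641 -0.202  0.01 ]
(379, 255) [ 0.495 -0.276  0.01 ]
(376, 145) [ 0.781 -0.278  0.01 ]
(389, 213) [ 0.601 -0.305  0.01 ]
(361, 290) [ 0.409 -0.23   0.01 ]
(248, 291) [0.404 0.044 0.01 ]
```

View pics/c0.png

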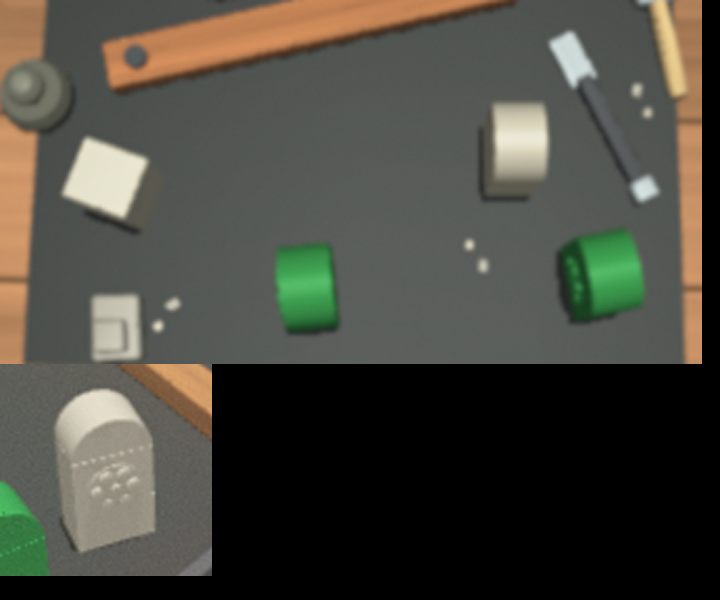

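```bash
python3 - <<'E'
from h import *
P=[onz('side',246.2,279,0),onz('side',277,271,0)];print(P, P[1]-P[0],np.linalg.norm(P[1]-P[0]))
# head apex line front/back in top view at z=.13
for p in [(320,234),(340,234)]: print(onz('top',*p,.12))
for p in [(320,220),(340,220),(320,248),(340,248)]: print(onz('top',*p,.11))
# stop: dogs at z=.042
a=cv2.imread('pics/t0.png')
for x,y in[(182,202),(316,172)]:
    r=a[y-8:y+9,x-8:x+9].astype(int); m=(r[:,:,2]<100)
    n,l,s,c=cv2.connectedComponentsWithStats(m.astype(np.uint8)); 
    i=l[8,8]; print(s[i],c[i]+[x-8,y-8], onz('top',*(c[i]+[x-8,y-8]),.042).round(4))
# side view robot-facing face bottom/top edges
b=cv2.imread('pics/s0.png');h=cv2.cvtColor(b,cv2.COLOR_BGR2HSV)
m=cv2.inRange(h,(3,120,60),(20,255,255));k=np.zeros_like(m);k[170:252,232:345]=1;m*=k
n,l,s,c=cv2.connectedComponentsWithStats(m);i=1+np.argmax(s[1:,4]);l=l==i
for y in range(190,250,8):
    xs=np.where(l[y])[0]; print(y,xs.min(),xs.max(),onz('side',xs.min(),y,0).round(4),onz('side',xs.min(),y,.032).round(4), )
E
```

```text
[array([ 0.49822475, -0.16470379,  0.        ]), array([ 0.56796174, -0.16623832,  0.        ])] [ 0.06973699 -0.00153452  0.        ] 0.06975387347543183
[ 0.52661183 -0.12076583  0.12      ]
[ 0.52708597 -0.16597274  0.12      ]
[ 0.56079526 -0.12186998  0.11      ]
[ 0.5613195  -0.16775947  0.11      ]
[ 0.49628745 -0.12144961  0.11      ]
[ 0.49672085 -0.16679227  0.11      ]
[ 5  4  7  8 38] [181.86842105 201.60526316] [0.6162 0.2099 0.042 ]
[ 5  4  6  8 40] [315.575 171.825] [ 0.6962 -0.1179  0.042 ]
190 245 274 [0.6044 0.1906 0.    ] [0.5907 0.1384 0.032 ]
198 255 285 [0.6177 0.1373 0.    ] [0.6032 0.088  0.032 ]
206 264 296 [0.6275 0.0885 0.    ] [0.6125 0.0419 0.032 ]
214 275 307 [0.6416 0.0407 0.    ] [ 0.6258 -0.0032  0.032 ]
222 285 318 [ 0.6524 -0.0032  0.    ] [ 0.636  -0.0447  0.032 ]
230 295 317 [ 0.6626 -0.0445  0.    ] [ 0.6457 -0.0837  0.032 ]
238 304 338 [ 0.67   -0.0825  0.    ] [ 0.6527 -0.1196  0.032 ]
246 314 337 [ 0.6792 -0.1193  0.    ] [ 0.6613 -0.1544  0.032 ]
```

The one meant is the pale tablet, at top (328,237) and side (257,247): it has a round head and a rosette. I rule out the greens at (248,291), (361,286) and (434,198), the red at (433,262), and the square blank at (171,250). The crop confirms the rosette, and the foot edge measures 69.7 mm against the 70 given.

The tablet's front face is at y = -0.165, with x from 0.498 to 0.568. The stop face is angled 13.7°, with its middle near (0.634, 0.041).

Emit:
step_arm:
  moves:
    - {"dp": [0,0,0],"dr": [0,0,0.0502],"fingers": 1}
    - {"dp": [0,0,0],"dr": [0,0,0.0502],"fingers": 1}
    - {"dp": [0,0,0],"dr": [0,0,0.0502],"fingers": 1}
    - {"dp": [0,0,0],"dr": [0,0,0.0502],"fingers": 1}
    - {"dp": [0,0,0],"dr": [0,0,0.0502],"fingers": 1}

```text
time_s: 0.72
tool_pos: [0.1612, -0.6293, 0.2219]
tool_rot: [-179.9, 0.0, -0.1]
force: [-0.0, 0.5, 0.6]
grip_width: 0.0449
grasp_force: 0.0
```

Emit:
step_arm:
  moves:
    - {"dp": [37,-41,0],"dr": [0,0,0],"fingers": 1}
    - {"dp": [37,-41,0],"dr": [0,0,0],"fingers": 1}
    - {"dp": [37,-41,0],"dr": [0,0,0],"fingers": 1}
    - {"dp": [37,-41,0],"dr": [0,0,0],"fingers": 1}
    - {"dp": [37,-41,0],"dr": [0,0,0],"fingers": 1}

```text
time_s: 1.35
tool_pos: [0.3472, -0.423, 0.2222]
tool_rot: [-180.0, 0.0, -0.0]
force: [0.7, 0.1, -0.5]
grip_width: 0.0019
grasp_force: 0.0
```

Emit:
step_arm:
  moves:
    - {"dp": [37,-41,0],"dr": [0,0,0],"fingers": 1}
    - {"dp": [37,-41,0],"dr": [0,0,0],"fingers": 1}
    - {"dp": [37,-41,0],"dr": [0,0,0],"fingers": 1}
    - {"dp": [37,-41,0],"dr": [0,0,0],"fingers": 1}
    - {"dp": [37,-41,0],"dr": [0,0,0],"fingers": 1}

```text
time_s: 1.98
tool_pos: [0.5321, -0.2184, 0.2222]
tool_rot: [180.0, 0.0, -0.0]
force: [0.7, -0.2, 0.9]
grip_width: 0.0006
grasp_force: 0.0
```

Accurate. Next I descend to z ≈ 0.112, then push +y slowly.

Emit:
step_arm:
  moves:
    - {"dp": [0,0,22],"dr": [0,0,0],"fingers": 1}
    - {"dp": [0,0,22],"dr": [0,0,0],"fingers": 1}
    - {"dp": [0,0,22],"dr": [0,0,0],"fingers": 1}
    - {"dp": [0,0,22],"dr": [0,0,0],"fingers": 1}
    - {"dp": [0,0,22],"dr": [0,0,0],"fingers": 1}

```text
time_s: 2.6
tool_pos: [0.531, -0.2196, 0.1114]
tool_rot: [-180.0, 0.0, -0.0]
force: [-0.7, 0.0, -0.5]
grip_width: 0.0005
grasp_force: 0.0
```

Emit:
step_arm:
  moves:
    - {"dp": [0,-9,0],"dr": [0,0,0],"fingers": 1}
    - {"dp": [0,-9,0],"dr": [0,0,0],"fingers": 1}
    - {"dp": [0,-8,0],"dr": [0,0,0],"fingers": 1}
    - {"dp": [0,-7,0],"dr": [0,0,0],"fingers": 1}
    - {"dp": [0,-6,0],"dr": [0,0,0],"fingers": 1}

```text
time_s: 3.22
tool_pos: [0.5316, -0.1803, 0.113]
tool_rot: [180.0, -0.0, 0.0]
force: [0.1, 1.2, -1.1]
grip_width: 0.0005
grasp_force: 0.0
```

Emit:
step_arm:
  moves:
    - {"dp": [0,-6,0],"dr": [0,0,0],"fingers": 1}
    - {"dp": [0,-6,0],"dr": [0,0,0],"fingers": 1}
    - {"dp": [0,-6,0],"dr": [0,0,0],"fingers": 1}
    - {"dp": [0,-6,0],"dr": [0,0,0],"fingers": 1}
    - {"dp": [0,-6,0],"dr": [0,0,0],"fingers": 1}

```text
time_s: 3.85
tool_pos: [0.5314, -0.1501, 0.1125]
tool_rot: [-180.0, 0.0, -0.0]
force: [0.4, -1.5, 1.5]
grip_width: 0.0006
grasp_force: 0.3
```

Emit:
step_arm:
  moves:
    - {"dp": [0,-6,0],"dr": [0,0,0],"fingers": 1}
    - {"dp": [0,-6,0],"dr": [0,0,0],"fingers": 1}
    - {"dp": [0,-6,0],"dr": [0,0,0],"fingers": 1}
    - {"dp": [0,-6,0],"dr": [0,0,0],"fingers": 1}
    - {"dp": [0,0,0],"dr": [0,0,0],"fingers": 1}

```text
time_s: 4.47
tool_pos: [0.5314, -0.126, 0.1125]
tool_rot: [-180.0, 0.0, 0.0]
force: [1.2, -0.4, 0.3]
grip_width: 0.0004
grasp_force: 0.0
```

```bash
python3 - <<'E'
from h import *
shot('top','t1');shot('side','s1')
E
```

```text
(no output)
```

View pics/s1.png

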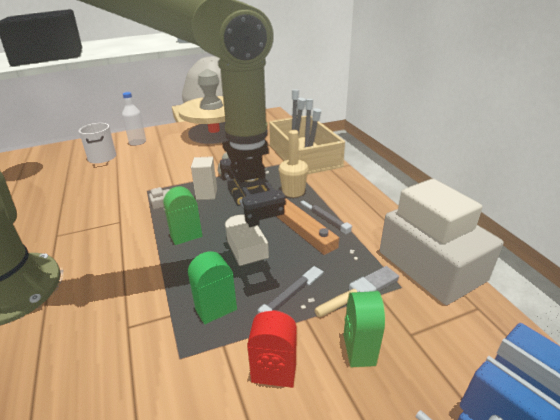

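The side view shows the tablet down at about (247,240). I raise and back off to measure it.

Emit:
step_arm:
  moves:
    - {"dp": [0,10,-25],"dr": [0,0,0],"fingers": 1}
    - {"dp": [0,10,-35],"dr": [0,0,0],"fingers": 1}
    - {"dp": [-30,0,-40],"dr": [0,0,0],"fingers": 0.55}
    - {"dp": [-30,0,0],"dr": [0,0,0],"fingers": 0.55}
    - {"dp": [-20,0,0],"dr": [0,0,0],"fingers": 0.55}

```text
time_s: 5.2
tool_pos: [0.4505, -0.1474, 0.2132]
tool_rot: [179.9, -0.1, -0.1]
force: [-0.2, -0.8, 0.2]
grip_width: 0.0228
grasp_force: 0.0
```

```bash
python3 - <<'E'
from h import *
a=shot('top','t2');b=shot('side','s2')
a=a[:,:,::-1];b=b[:,:,::-1]
c=np.hstack([cv2.resize(a[140:320,200:400],None,fx=2,fy=2),cv2.resize(b[150:330,180:380],None,fx=2,fy=2)])
cv2.imwrite('pics/c2.png',c)
E
```

```text
(no output)
```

View pics/c2.png

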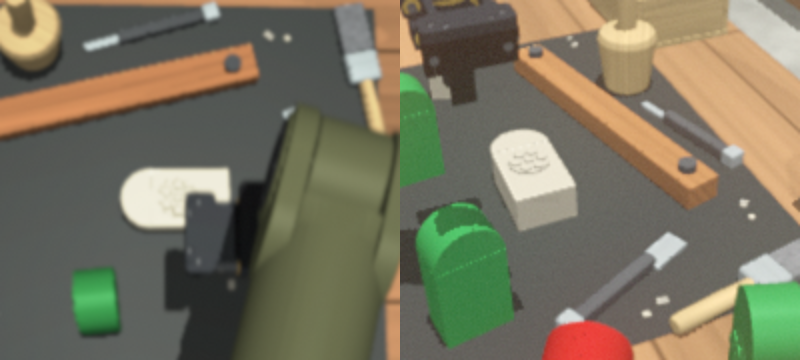

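```bash
python3 - <<'E'
from h import *
a=cv2.imread('pics/t2.png')
h=cv2.cvtColor(a,cv2.COLOR_BGR2HSV)
g=cv2.inRange(h,(0,0,140),(40,110,255));n,l,s,c=cv2.connectedComponentsWithStats(g);i=l[228,280];print(s[i])
m=l==i
for u in range(275,314,6):
    v=np.where(m[:,u])[0]; print(u,onz('top',u,v.min()-.5,.045).round(4),onz('top',u,v.max()+.5,.045).round(4))
for v in range(226,236,4):
    u=np.where(m[v])[0]; print(v,onz('top',u.min()-.5,v,.045).round(4),onz('top',u.max()+.5,v,.045).round(4))
v=239;u=np.where(m[v])[0];print('apex',onz('top',u.min()-.5,v,.045))
E
```

```text
[ 260  224   56   30 1220]
275 [ 0.5641 -0.019   0.045 ] [ 0.4914 -0.0199  0.045 ]
281 [ 0.5643 -0.0335  0.045 ] [ 0.4916 -0.0342  0.045 ]
287 [ 0.5644 -0.0479  0.045 ] [ 0.4917 -0.0485  0.045 ]
293 [ 0.5646 -0.0624  0.045 ] [ 0.5305 -0.0625  0.045 ]
299 [ 0.5648 -0.0768  0.045 ] [ 0.533  -0.0769  0.045 ]
305 [ 0.565  -0.0913  0.045 ] [ 0.5332 -0.0913  0.045 ]
311 [ 0.5651 -0.1058  0.045 ] [ 0.5213 -0.1057  0.045 ]
226 [0.5577 0.0038 0.045 ] [ 0.5591 -0.1142  0.045 ]
230 [0.5478 0.0132 0.045 ] [ 0.5493 -0.1142  0.045 ]
234 [0.538  0.0154 0.045 ] [ 0.5395 -0.1141  0.045 ]
apex [0.52583113 0.01761271 0.045     ]
```

```bash
python3 - <<'E'
from h import *
for f,n,z in(('t0','top',.11),):
    h=cv2.cvtColor(cv2.imread(f'pics/{f}.png'),cv2.COLOR_BGR2HSV);g=cv2.inRange(h,(50,120,40),(75,255,255))
    k,l,s,c=cv2.connectedComponentsWithStats(g)
    for i in range(1,k):
        if s[i,4]>100:
            x,y,w,hh,_=s[i];print(s[i],[onz(n,*p,z).round(3)[:2] for p in((x,y),(x+w,y),(x,y+hh),(x+w,y+hh))])
E
```

```text
[414 181  40  34 951] [array([ 0.657, -0.345]), array([ 0.658, -0.442]), array([ 0.575, -0.34 ]), array([ 0.576, -0.436])]
[346 269  31  34 827] [array([ 0.449, -0.18 ]), array([ 0.45, -0.25]), array([ 0.374, -0.179]), array([ 0.374, -0.248])]
[236 274  24  33 663] [array([0.435, 0.067]), array([0.436, 0.013]), array([0.362, 0.065]), array([0.363, 0.012])]
```

Emit:
step_arm:
  moves:
    - {"dp": [13,-34,0],"dr": [0,0,0],"fingers": 0.55}
    - {"dp": [13,-34,0],"dr": [0,0,0],"fingers": 0.55}
    - {"dp": [0,0,20],"dr": [0,0,0],"fingers": 0.55}
    - {"dp": [0,0,20],"dr": [0,0,0],"fingers": 0.55}
    - {"dp": [0,0,0],"dr": [0,0,0],"fingers": 0.55}

```text
time_s: 5.92
tool_pos: [0.4769, -0.0784, 0.1711]
tool_rot: [-179.9, 0.2, 0.0]
force: [-0.0, 0.3, 0.8]
grip_width: 0.039
grasp_force: 0.0
```

Emit:
step_arm:
  moves:
    - {"dp": [-1,0,20],"dr": [0,0,0],"fingers": 0.55}
    - {"dp": [0,0,20],"dr": [0,0,0],"fingers": 0.55}
    - {"dp": [0,0,20],"dr": [0,0,0],"fingers": 0.55}
    - {"dp": [0,0,15],"dr": [0,0,0],"fingers": 0.55}
    - {"dp": [0,0,10],"dr": [0,0,0],"fingers": 0.55}

```text
time_s: 6.55
tool_pos: [0.4768, -0.0788, 0.0873]
tool_rot: [-180.0, -0.0, -0.0]
force: [0.6, -0.4, -1.1]
grip_width: 0.0391
grasp_force: 0.0
```

Emit:
step_arm:
  moves:
    - {"dp": [0,0,15],"dr": [0,0,0],"fingers": 0.55}
    - {"dp": [0,0,15],"dr": [0,0,0],"fingers": 0.55}
    - {"dp": [0,0,15],"dr": [0,0,0],"fingers": 0.55}
    - {"dp": [0,0,15],"dr": [0,0,0],"fingers": 0.55}
    - {"dp": [0,0,5],"dr": [0,0,0],"fingers": 0.55}

```text
time_s: 7.18
tool_pos: [0.4756, -0.0785, 0.0212]
tool_rot: [-180.0, 0.1, 0.0]
force: [-1.5, -0.0, -0.3]
grip_width: 0.0391
grasp_force: 0.0
```

Emit:
step_arm:
  moves:
    - {"dp": [7,0,0],"dr": [0,0,0],"fingers": 0.55}
    - {"dp": [6,0,0],"dr": [0,0,0],"fingers": 0.55}
    - {"dp": [6,0,0],"dr": [0,0,0],"fingers": 0.55}
    - {"dp": [6,0,0],"dr": [0,0,0],"fingers": 0.55}
    - {"dp": [6,0,0],"dr": [0,0,0],"fingers": 0.55}

```text
time_s: 7.8
tool_pos: [0.5063, -0.0789, 0.0225]
tool_rot: [180.0, 0.2, 0.0]
force: [-5.2, -0.3, 2.1]
grip_width: 0.0394
grasp_force: 2.7
```

Emit:
step_arm:
  moves:
    - {"dp": [5,0,0],"dr": [0,0,-0.03],"fingers": 0.55}
    - {"dp": [5,0,0],"dr": [0,0,-0.05],"fingers": 0.55}
    - {"dp": [5,0,0],"dr": [0,0,-0.06],"fingers": 0.55}
    - {"dp": [5,0,0],"dr": [0,0,-0.06],"fingers": 0.55}
    - {"dp": [5,0,0],"dr": [0,0,-0.04],"fingers": 0.55}

```text
time_s: 8.43
tool_pos: [0.5327, -0.0778, 0.0228]
tool_rot: [179.9, 0.0, 13.8]
force: [-3.4, -2.3, 1.7]
grip_width: 0.0388
grasp_force: 2.0
```

```bash
python3 - <<'E'
from h import *
b=cv2.resize(shot('side','s3')[150:300,180:360,::-1],None,fx=3,fy=3);cv2.imwrite('pics/c3.png',b)
p=env.get_obs()['tool_pos'];q=p[:2]-[.634,.041];print('stop frame TCP',q@[.971,.237],q@[-.237,.971])
E
```

```text
stop frame TCP -0.1257296440939844 -0.09103586586711988
```

View pics/c3.png

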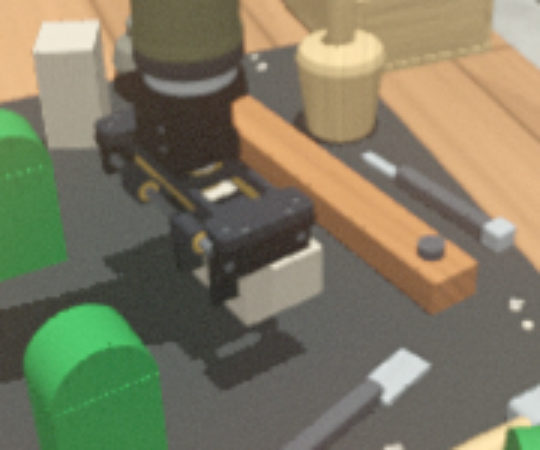

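The side crop shows the tablet foot (270,290 in the crop) ahead of the fingers and about parallel to the stop. About 46 mm remain, along tool x.

Emit:
step_arm:
  moves:
    - {"dp": [6,0,0],"dr": [0,0,0],"fingers": 0.55}
    - {"dp": [6,0,0],"dr": [0,0,0],"fingers": 0.55}
    - {"dp": [6,0,0],"dr": [0,0,0],"fingers": 0.55}
    - {"dp": [6,0,0],"dr": [0,0,0],"fingers": 0.55}
    - {"dp": [6,0,0],"dr": [0,0,0],"fingers": 0.55}

```text
time_s: 9.1
tool_pos: [0.5602, -0.0694, 0.0226]
tool_rot: [-180.0, 0.2, 13.7]
force: [-6.4, -1.5, 4.5]
grip_width: 0.0394
grasp_force: 3.5
```

Emit:
step_arm:
  moves:
    - {"dp": [3,0,0],"dr": [0,0,0],"fingers": 0.55}
    - {"dp": [2,0,0],"dr": [0,0,0],"fingers": 0.55}
    - {"dp": [2,0,0],"dr": [0,0,0],"fingers": 0.55}
    - {"dp": [2,0,0],"dr": [0,0,0],"fingers": 0.55}
    - {"dp": [0,0,0],"dr": [0,0,0],"fingers": 0.55}

```text
time_s: 9.72
tool_pos: [0.5692, -0.0671, 0.0226]
tool_rot: [-180.0, 0.1, 13.8]
force: [-5.8, -0.8, 3.5]
grip_width: 0.0393
grasp_force: 2.8
```

Emit:
step_arm:
  moves:
    - {"dp": [2,0,0],"dr": [0,0,0],"fingers": 0.55}
    - {"dp": [1,0,0],"dr": [0,0,0],"fingers": 0.55}
    - {"dp": [1,0,0],"dr": [0,0,0],"fingers": 0.55}
    - {"dp": [1,0,0],"dr": [0,0,0],"fingers": 0.55}
    - {"dp": [0,0,0],"dr": [0,0,0],"fingers": 0.55}

```text
time_s: 10.35
tool_pos: [0.5738, -0.066, 0.0226]
tool_rot: [-180.0, 0.2, 13.7]
force: [-6.7, -1.4, 4.5]
grip_width: 0.0392
grasp_force: 3.1
```

Emit:
step_arm:
  moves:
    - {"dp": [1,0,0],"dr": [0,0,0],"fingers": 0.55}
    - {"dp": [1,0,0],"dr": [0,0,0],"fingers": 0.55}
    - {"dp": [1,0,0],"dr": [0,0,0],"fingers": 0.55}
    - {"dp": [0,0,0],"dr": [0,0,0],"fingers": 0.55}
    - {"dp": [0,0,0],"dr": [0,0,0],"fingers": 0.55}

```text
time_s: 10.98
tool_pos: [0.5768, -0.0652, 0.0226]
tool_rot: [-180.0, 0.2, 13.7]
force: [-6.2, -1.3, 4.4]
grip_width: 0.0394
grasp_force: 3.1
```

Emit:
step_arm:
  moves:
    - {"dp": [1,0,0],"dr": [0,0,0],"fingers": 0.55}
    - {"dp": [0,0,0],"dr": [0,0,0],"fingers": 0.55}
    - {"dp": [1,0,0],"dr": [0,0,0],"fingers": 0.55}
    - {"dp": [0,0,0],"dr": [0,0,0],"fingers": 0.55}
    - {"dp": [0,0,0],"dr": [0,0,0],"fingers": 0.55}

```text
time_s: 11.6
tool_pos: [0.5787, -0.0648, 0.0226]
tool_rot: [-180.0, 0.2, 13.7]
force: [-7.2, -0.5, 3.2]
grip_width: 0.0393
grasp_force: 3.1
```

Emit:
step_arm:
  moves:
    - {"dp": [1,0,0],"dr": [0,0,0],"fingers": 0.55}
    - {"dp": [0,0,0],"dr": [0,0,0],"fingers": 0.55}
    - {"dp": [1,0,0],"dr": [0,0,0],"fingers": 0.55}
    - {"dp": [0,0,0],"dr": [0,0,0],"fingers": 0.55}
    - {"dp": [0,0,0],"dr": [0,0,0],"fingers": 0.55}

```text
time_s: 12.22
tool_pos: [0.5804, -0.0644, 0.0226]
tool_rot: [-180.0, 0.2, 13.7]
force: [-6.3, -2.2, 5.3]
grip_width: 0.0392
grasp_force: 3.4
```

Emit:
step_arm:
  moves:
    - {"dp": [1,0,0],"dr": [0,0,0],"fingers": 0.55}
    - {"dp": [0,0,0],"dr": [0,0,0],"fingers": 0.55}
    - {"dp": [1,0,0],"dr": [0,0,0],"fingers": 0.55}
    - {"dp": [0,0,0],"dr": [0,0,0],"fingers": 0.55}
    - {"dp": [0,0,0],"dr": [0,0,0],"fingers": 0.55}

```text
time_s: 12.85
tool_pos: [0.5804, -0.0644, 0.0226]
tool_rot: [-180.0, 0.4, 13.7]
force: [-12.5, -2.6, 10.3]
grip_width: 0.0395
grasp_force: 6.1
```

Contact with the stop: the force doubled and motion stopped. I press a little more, then retreat and check.

Emit:
step_arm:
  moves:
    - {"dp": [1,0,0],"dr": [0,0,0],"fingers": 0.55}
    - {"dp": [1,0,0],"dr": [0,0,0],"fingers": 0.55}
    - {"dp": [0,0,0],"dr": [0,0,0],"fingers": 0.55}
    - {"dp": [1,0,0],"dr": [0,0,0],"fingers": 0.55}
    - {"dp": [0,0,0],"dr": [0,0,0],"fingers": 0.55}

```text
time_s: 13.48
tool_pos: [0.5804, -0.0643, 0.0223]
tool_rot: [-180.0, 0.8, 13.7]
force: [-18.6, -2.9, 14.7]
grip_width: 0.039
grasp_force: 9.8
```

Emit:
step_arm:
  moves:
    - {"dp": [-6,0,0],"dr": [0,0,0],"fingers": 0.55}
    - {"dp": [-8,0,0],"dr": [0,0,0],"fingers": 0.55}
    - {"dp": [-10,0,0],"dr": [0,0,0],"fingers": 0.55}
    - {"dp": [-6,0,0],"dr": [0,0,0],"fingers": 0.55}
    - {"dp": [0,0,-30],"dr": [0,0,0],"fingers": 0.55}

```text
time_s: 14.1
tool_pos: [0.5549, -0.0704, 0.0507]
tool_rot: [-179.9, 0.3, 13.7]
force: [0.0, -0.6, 1.4]
grip_width: 0.0392
grasp_force: 0.0
```

Emit:
step_arm:
  moves:
    - {"dp": [0,0,-40],"dr": [0,0,0],"fingers": 0.55}
    - {"dp": [0,0,-50],"dr": [0,0,0],"fingers": 0.55}
    - {"dp": [0,0,-50],"dr": [0,0,0],"fingers": 0.55}
    - {"dp": [0,50,0],"dr": [0,0,0],"fingers": 0.55}
    - {"dp": [0,50,0],"dr": [0,0,0],"fingers": 0.55}

```text
time_s: 14.72
tool_pos: [0.5822, -0.1683, 0.1941]
tool_rot: [179.9, -0.1, 13.8]
force: [0.9, 0.9, 0.4]
grip_width: 0.0388
grasp_force: 0.0
```

Emit:
step_arm:
  moves:
    - {"dp": [0,50,0],"dr": [0,0,0],"fingers": 0.55}
    - {"dp": [0,50,0],"dr": [0,0,0],"fingers": 0.55}
    - {"dp": [0,50,0],"dr": [0,0,0],"fingers": 0.55}
    - {"dp": [0,50,0],"dr": [0,0,0],"fingers": 0.55}
    - {"dp": [0,0,0],"dr": [0,0,0],"fingers": 0.55}

```text
time_s: 15.35
tool_pos: [0.6271, -0.3679, 0.1908]
tool_rot: [179.9, 0.1, 13.3]
force: [-1.0, -0.1, -0.1]
grip_width: 0.039
grasp_force: 0.0
```

```bash
python3 - <<'E'
from h import *
a=shot('top','t4')[:,:,::-1];b=shot('side','s4')[:,:,::-1]
cv2.imwrite('pics/c4.png',np.hstack([cv2.resize(a[140:280,220:360],None,fx=2.8,fy=2.8),cv2.resize(b[170:310,220:360],None,fx=2.8,fy=2.8)]))
h=cv2.cvtColor(np.ascontiguousarray(a),cv2.COLOR_BGR2HSV);g=cv2.inRange(h,(0,0,140),(40,110,255))
n,l,s,c=cv2.connectedComponentsWithStats(g);u,v=proj('top',[.615,-.04,.045]).astype(int);i=l[v,u];print(u,v,s[i])
m=l==i
up=[];lo=[]
for x in range(s[i,0]+22,s[i,0]+s[i,2]-6):
    r=np.where(m[:,x])[0];up.append(onz('top',x,r.min()-.5,.045)[:2]);lo.append(onz('top',x,r.max()+.5,.045)[:2])
for e in(up,lo):
    e=np.array(e);f=np.polyfit(e[:,1],e[:,0],1);print('angle',np.degrees(np.arctan(-f[0])),'x at y=-.04',np.polyval(f,-.04))
E
```

```text
283 203 [ 252  183   57   38 1529]
angle 12.937901472418668 x at y=-.04 0.6583458166668464
angle 13.806532328764353 x at y=-.04 0.5818321243807366
```

View pics/c4.png

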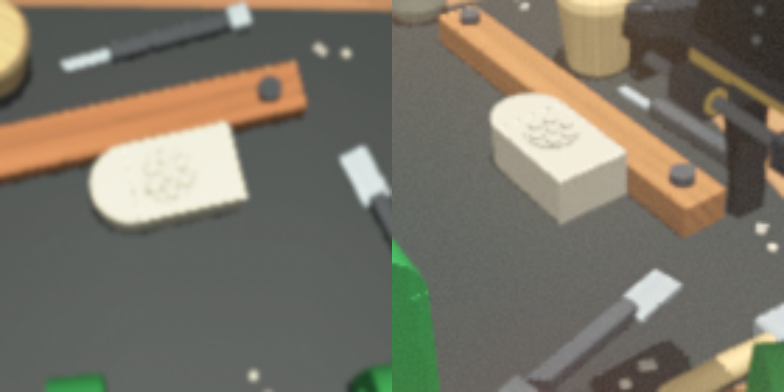

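The tablet lies flush along the stop in both views, rosette up. It sits at about 13.4° against the stop's 13.7°, well inside the batten's ends. The robot is clear of everything, so I hand the job in.

```bash
python3 -c "
from cell import env
print(env.sign_off())"
```

```text
the job is handed in; nothing more can be done
None
```

The tablet was pushed over onto its back, rosette up, then pushed flush against the timber stop well inside its ends, and the job was handed in after about 15.5 s; the sign-off gave no verdict.

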